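Switch on the workshop in the right order

ROBOT

A 6-joint arm with a two-finger parallel gripper is mounted at the origin on a cart in front of the work surface, level with it; the furniture and walls round the work are solid. World frame = base frame: x ahead of the robot, y to its left, z up, the work surface at z = 0. Lengths are in mm, angles in rad, forces in N, time in s.
With the tool pointing down it reaches from about 275 to 825 mm from the base axis. Payload 5.2 kg.
Tool frame: the origin (TCP) lies on the centre line of the jaws, within the pads' length; the fingertips stand arm.tip_reach ahead of it and the grasp point (between the pads) lies 8 mm behind it (arm.tip_reach is the distance from the TCP to the fingertips, in mm); z points along the fingers, y is the line along which they close (so a half turn about z gives the same grasp; the last joint's range is limited). The gripper opens to 93 mm and grips with 3 to 60 N. Pads are 15 mm wide; open, the fingers measure 128 mm over their backs; the gripper's body (75 mm by 188 mm) begins 65 mm behind the grasp point.
Start: joints at [-1.455, 0.259, 1.535, -0, 1.348, -0.203], TCP at [172.406, -522.285, 229.653] pointing down, gripper open.
Joint ranges: [-3.14, 3.14], [-0.91, 2.08], [0.19, 2.58], [-1.22, 4.36], [0.22, 2.71], [-3.12, 3.12]. Speed limits (rad/s): [2.57, 2.57, 3.14, 3.14, 3.14, 3.14].

INTERFACE

Orientations are given as a unit quaternion [w, x, y, z].
In Python, from station import arm, imaging, order gives the robot as it stands.
- The arm moves only by the tool apply_moves, never from a script. Its argument "moves" is a list that holds one entry, the list of rows, each a list of 7 numbers: the shift along the tool's x, y, z in units of 0.04 m (1.0 is 0.04 m), then the turn, a rotation vector about the tool's x, y, z in units of 0.1 rad (1.0 is 0.1 rad), then the gripper command: -1 is shut, 1 is fully open, values between are in proportion. In form: [[[dx, dy, dz, rx, ry, rz, claw], ...]]. A call has 1 to 5 rows; each row shifts and turns the commanded pose from where the row before left it, along the tool's axes as they then stand; what a row does not reach is not made up. A row lasts 1/8 s, in which the tool goes at most 62.5 mm and 10.7 degrees, less where a joint would pass 70% of its speed; a pose out of reach is approached as far as the arm can. A call with a number of a shift or a turn outside -1 to 1 is refused whole. A call with a gripper value outside its range is refused whole. The fingers move at their own pace and stop on an object; the grip force is fixed at half the most. Time passes only in rows, so rows that do not move let the fingers close. It gives the time, the measured TCP pose, the force, the opening and the grip force at its end, in the units of the state.
- arm.get_state(): the state, without advancing time (a new reading comes with each control period).
- imaging.grab_frame(name): name is "scene" or "top" or "wrist"; returns a dict with "pixels" (420x560x3 uint8, blue, green, red), "K" (3x3 intrinsics, pixels), "R" (3x3) and "t" (3): a world point X has camera coordinates R X + t. Camera axes: x right, y down, z forward; pixel columns grow to the right and rows downward; lengths in mm; the calibration is good to about 2 mm. The wrist camera is an equidistant fisheye: a pixel r from the principal point sees the ray r / f radians off the axis. A picture is of the moment at which its call begins. There is no depth.
- order.finish_job(): hands the job in; it is judged then, once.
The state is a dict: "time_s": time; "joint_pos": joint angles; "joint_vel": joint speeds; "joint_efforts": joint torques, N m; "eef_pos": TCP position; "ee_rot": TCP orientation; "contact_force": force on the tool from outside, world axes, zero at the start; "wrist_torque": the same for the moment, N m; "width": opening from 0.0 (shut) to 1.0 (fully open); "grip_force": force on a finger pad.
Only numpy, scipy, OpenCV 4.12 (cv2) and the standard library are available. Lean on these libraries where they do the work, as an engineer would, in place of code of your own. Each camera call takes 0.05 s, during which the arm holds its last target. There are 200 camera calls.

TASK

Four loose black switch boxes stand on the bench: switch on the mains by pressing in the large round key, then the dust extractor with the square key, and last the saw with the small round key, each pressed gently from above until it is fully in and stays in before you go on to the next. Leave the oblong bar key out, and do not lift, shift or tip the boxes or disturb the other things on the bench.

Things in the scene. Friction and masses are not known exactly. Their poses are not given: they have to be found in the camera images.
- box_large: loose black switch box, 74 x 74 mm and 46 mm high, 0.5 to 0.8 kg, with a large round key, 44 mm across, in the middle of its top; origin: centre of its underside on the bench; z up, x and y along its sides
- top_large (a point): centre of the flat upper face of the large round key, 44 mm across (bare aluminium); moves with the key. Fully out it is 68 mm above the bench, fully in 56 mm, still 10 mm proud of the box
- key_large (a joint): how far the large round key, 44 mm across, is pushed in, m: 0 fully out, 0.012 at its solid stop. It slides straight down, moves against about 5 N of steady friction and stays where it is left; starts within 2 mm of fully out; the switch is on from 0.008
- box_square: loose black switch box, 74 x 74 mm and 46 mm high, 0.5 to 0.8 kg, with a square key, 34 x 34 mm, in the middle of its top; origin: centre of its underside on the bench; z up, x and y along its sides
- top_square (a point): centre of the flat upper face of the square key, 34 x 34 mm (bare aluminium); moves with the key. Fully out it is 68 mm above the bench, fully in 56 mm, still 10 mm proud of the box
- key_square (a joint): how far the square key, 34 x 34 mm, is pushed in, m: 0 fully out, 0.012 at its solid stop. It slides straight down, moves against about 5 N of steady friction and stays where it is left; starts within 2 mm of fully out; the switch is on from 0.008
- box_small: loose black switch box, 74 x 74 mm and 46 mm high, 0.5 to 0.8 kg, with a small round key, 22 mm across, in the middle of its top; origin: centre of its underside on the bench; z up, x and y along its sides
- top_small (a point): centre of the flat upper face of the small round key, 22 mm across (bare aluminium); moves with the key. Fully out it is 68 mm above the bench, fully in 56 mm, still 10 mm proud of the box
- key_small (a joint): how far the small round key, 22 mm across, is pushed in, m: 0 fully out, 0.012 at its solid stop. It slides straight down, moves against about 5 N of steady friction and stays where it is left; starts within 2 mm of fully out; the switch is on from 0.008
- box_bar: loose black switch box, 74 x 74 mm and 46 mm high, 0.5 to 0.8 kg, with a narrow oblong bar key, 16 x 54 mm, in the middle of its top; origin: centre of its underside on the bench; z up, x and y along its sides, the key's long side along y
- top_bar (a point): centre of the flat upper face of the narrow oblong bar key, 16 x 54 mm (bare aluminium); moves with the key. Fully out it is 68 mm above the bench, fully in 56 mm, still 10 mm proud of the box
- key_bar (a joint): how far the narrow oblong bar key, 16 x 54 mm, is pushed in, m: 0 fully out, 0.012 at its solid stop. It slides straight down, moves against about 5 N of steady friction and stays where it is left; starts within 2 mm of fully out and must stay there
- padlock: bystander, loose: brass padlock standing upright, 18 x 42 x 61 mm high; origin at the centre of its underside
- marker: bystander, loose: marker pen lying down, 18 mm thick, 120 mm long; origin at the centre of its underside
- plug_carton: bystander, loose: narrow upright carton, 26 x 26 x 85 mm high; origin at the centre of its underside
- nail_box: bystander, loose: small carton of nails, 50 x 85 x 42 mm high; origin at the centre of its underside
- tape_measure: bystander, loose: tape measure, 44 x 90 x 69 mm high; origin at the centre of its underside
- sanding_block: bystander, loose: sanding block, 63 x 101 x 32 mm high; origin at the centre of its underside
- small_wrench: bystander, loose: small open-ended wrench lying flat, 161 mm long, 8 mm high; origin at the centre of its underside
There are look-alikes about, which are no part of the job. Leave any purple look-alike of the box_square alone. What is shaped like the box_small but red is not meant.

How it is judged:
By the outcome, as a careful person would: the job done as asked, in the order asked, and still so for the second after the job is handed in, with the robot touching nothing.
It also fails if it takes over 53 s, if anything falls off the work surface, if the arm or the gripper's body presses on something with over 40 N, if the wrist force passes 120 N, or if a joint passes its speed limit or range.

## Working session

There is one attempt and no reset: what is moved stays moved. The work goes in short steps, Python scripts to look and compute and a tool call to move; the robot and the scene stay as the last step left them, time stands still between calls to the robot, and variables do not carry over. Pictures are saved under pics/ and viewed, at most 10 in all, crops included, and the job is handed in when it is done.

Besides the shell and the picture viewer there is one more tool, called after ">>>" as name([rows], argument=value, ...), one row to a line, values as JSON. apply_moves: Moves the arm, as the interface text tells. Its arguments: {"type":"object","properties":{"moves":{"type":"array"}},"required":["moves"]}

```bash
mkdir -p pics; cat > h.py <<'E'
import numpy as np,cv2
from station import arm,imaging,order
def grab(n,name=None):
    f=imaging.grab_frame(n)
    if name: cv2.imwrite('pics/'+name+'.png',f['pixels'])
    return f
def cast(f,u,v,z,fish=False):
    K,R,t=[np.array(f[k],float) for k in('K','R','t')]
    x=(u-K[0,2])/K[0,0];y=(v-K[1,2])/K[1,1]
    if fish:
        r=np.hypot(x,y);s=np.tan(r)/r if r>1e-9 else 1;x*=s;y*=s
    d=R.T@np.array([x,y,1.]);c=-R.T@t
    return c+d*(z-c[2])/d[2]
E
python3 - <<'E'
from h import *
a=grab('top','top');b=grab('scene','scene')
print(arm.get_state(),arm.tip_reach)
print(a['K'],a['R'],a['t'])
E
```

```text
{'time_s': 0.1, 'joint_pos': array([-1.45484837e+00,  2.59240598e-01,  1.53592753e+00,  6.74244123e-06,
        1.34798721e+00, -2.02798339e-01]), 'joint_vel': array([-1.42647139e-03, -7.59874893e-04, -3.84257860e-03, -9.12262727e-04,
       -1.86128826e-03, -9.44086605e-05]), 'joint_efforts': array([ 4.30549946e-03, -4.38203430e+01, -2.84647143e+01,  7.21744308e-02,
        3.61193286e-02, -5.94169228e-05]), 'eef_pos': array([ 172.32943712, -521.83312555,  228.93521281]), 'ee_rot': array([-7.80463304e-04,  9.87326776e-01,  1.58698542e-01,  3.72034943e-05]), 'contact_force': array([-0.93190476, -0.42553941,  0.60149961]), 'wrist_torque': array([-0.01121514, -0.04046024, -0.01419853]), 'grip_force': 0.0, 'width': 1.0017875912027796} 11.0
[[462.88710729   0.         272.71986681]
 [  0.         462.88710729 208.30218581]
 [  0.           0.           1.        ]] [[-2.53858449e-02 -9.99677372e-01 -8.43198420e-04]
 [-9.78343117e-01  2.50173919e-02 -2.05472321e-01]
 [ 2.05427125e-01 -4.39115110e-03 -9.78662564e-01]] [ -69.77953558  569.75345156 1073.22135155]
```

View pics/top.png

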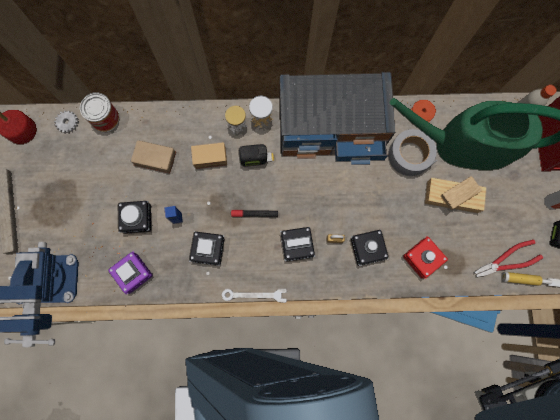

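View pics/scene.png

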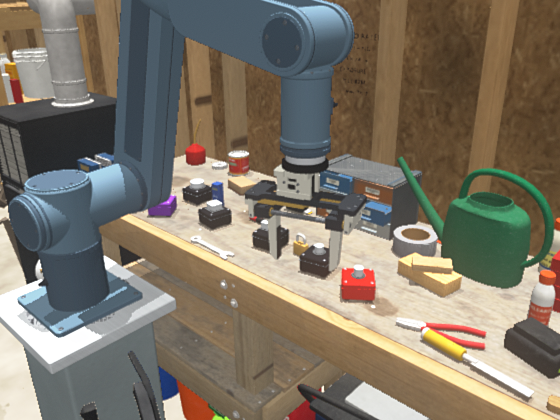

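The top view shows these candidates:
- Large round: black box at (130,215).
- Square: black box at (205,248). The purple look-alike is at (128,272).
- Bar: black box at (298,243).
- Small round: black box at (371,247). The red look-alike is at (428,257).

I choose the black boxes, and will check them in one crop.

```bash
cat > m.py <<'E'
from h import *
def measure(f):
    p=f['pixels'];out={}
    hsv=cv2.cvtColor(p,cv2.COLOR_BGR2HSV)
    for n,(u,v) in dict(large=(130,215),square=(205,247),bar=(298,243),small=(371,247)).items():
        w=14; s=hsv[v-w:v+w,u-w:u+w]
        m=((s[...,2]>105)&(s[...,1]<70)).astype(np.uint8)
        k,l,st,c=cv2.connectedComponentsWithStats(m)
        i=1+np.argmax(st[1:,4]); x,y,ww,hh,a=st[i]
        cu,cv_=c[i]+[u-w,v-w]
        out[n]=cast(f,cu,cv_,67)
        print(n,(cu.round(1),cv_.round(1)),'bbox',x+u-w,y+v-w,ww,hh,a,out[n].round(1))
    return out
E
python3 - <<'E'
from m import *
f=grab('top');measure(f)
cv2.imwrite('pics/crop.png',cv2.resize(f['pixels'][185:305,90:460],(800,260),interpolation=cv2.INTER_CUBIC))
E
```

```text
large (np.float64(129.5), np.float64(213.5)) bbox 121 205 18 18 269 [562.2 263.2  67. ]
square (np.float64(204.3), np.float64(245.8)) bbox 196 238 17 17 227 [478.9  81.5  67. ]
bar (np.float64(297.7), np.float64(241.3)) bbox 284 236 27 11 182 [ 484.  -141.8   67. ]
small (np.float64(372.3), np.float64(245.1)) bbox 368 241 10 9 75 [ 470.3 -319.6   67. ]
```

View pics/crop.png

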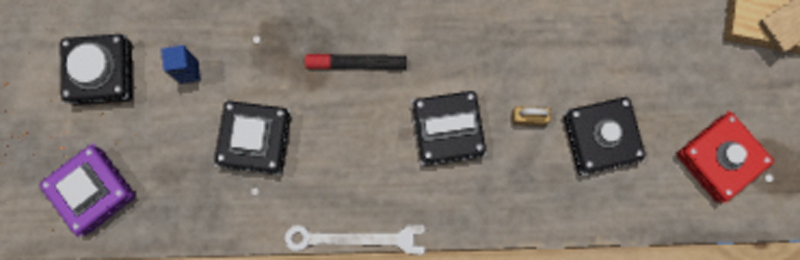

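The crop confirms it: the large round, square, bar and small round keys sit on black boxes, and the purple and red look-alikes are separate. Setting out with the jaws shut.

>>> apply_moves([
  [[0.5, -0.5, 0, 0, 0, 0, -1], [1, -1, 0, 0, 0, 0, -1], [1, -1, 0, 0, 0, 0, -1], [1, -1, 0, 0, 0, 0, -1], [1, -1, 0, 0, 0, 0, -1]],
])

```text
time_s: 0.78
eef_pos: [287.3, -293.2, 229.5]
ee_rot: [-0.0, 0.987, 0.158, 0.0]
contact_force: [1.7, 0.2, 0.8]
width: 0.512
grip_force: 0.0
```

>>> apply_moves([
  [[1, -1, 0, 0, 0, 0, -1], [1, -1, 0, 0, 0, 0, -1], [1, -1, 0, 0, 0, 0, -1], [1, -1, 0, 0, 0, 0, -1], [1, -1, 0, 0, 0, 0, -1]],
])

```text
time_s: 1.4
eef_pos: [414.7, -40.5, 229.8]
ee_rot: [0.0, 0.987, 0.159, 0.0]
contact_force: [1.4, -1.5, 0.3]
width: 0.016
grip_force: 0.0
```

>>> apply_moves([
  [[1, -1, 0, 0, 0, 0, -1], [1, -1, 0, 0, 0, 0, -1], [1, -1, 0.5, 0, 0, 0, -1], [1, -1, 0.5, 0, 0, 0, -1], [1, -1, 0.5, 0, 0, 0, -1]],
])

```text
time_s: 2.02
eef_pos: [541.9, 212.1, 168.8]
ee_rot: [0.0, 0.987, 0.159, -0.0]
contact_force: [0.6, -0.6, -0.4]
width: 0.004
grip_force: 0.0
```

>>> apply_moves([
  [[0.88, -1, 0, 0, 0, 0, -1], [0, -0.05, 0, 0, 0, 0, -1], [0, 0, 0, 0, 0, 0, -1]],
])

```text
time_s: 2.4
eef_pos: [561.0, 260.9, 169.1]
ee_rot: [0.0, 0.987, 0.159, -0.001]
contact_force: [0.6, -0.2, 0.6]
width: 0.001
grip_force: 0.0
```

```bash
python3 - <<'E'
from h import *
f=grab('wrist','w1');s=arm.get_state();print(s['eef_pos'],s['contact_force'])
K,R,t=[np.array(f[k],float) for k in('K','R','t')]
print(K,-R.T@t)
def proj(X):
    c=R@X+t;th=np.arctan2(np.hypot(c[0],c[1]),c[2]);d=c[:2]/np.hypot(c[0],c[1]);return K[0,0]*th*d+K[:2,2]
print('key',proj(np.array([562.2,263.2,67])),'tip',proj(s['eef_pos']+[0,0,-11]))
E
```

```text
[561.08108826 260.30627014 169.48451384] [-0.92958147  0.27573235  0.26343727]
[[325.1922621    0.         277.78913609]
 [  0.         325.1922621  205.09478352]
 [  0.           0.           1.        ]] [640.02783485 288.08595852 324.34606707]
key [276.87961814 206.05641019] tip [280.65789318 258.02340501]
```

View pics/w1.png

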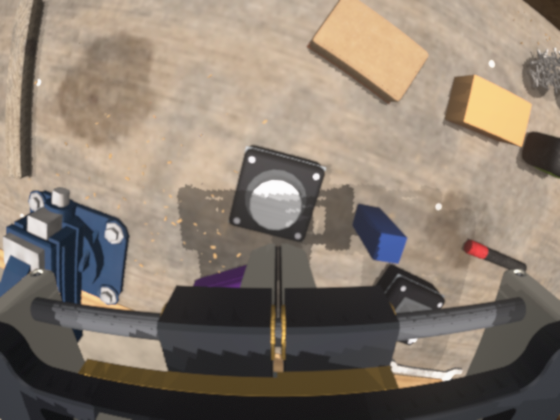

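The wrist view puts the large key at about (276,204), against a predicted (277,206), so it agrees. Descending.

>>> apply_moves([
  [[0.05, -0.06, 0.6, 0, 0, 0, -1], [0, 0, 0.8, 0, 0, 0, -1], [0, 0, 0.6, 0, 0, 0, -1], [0, 0, 0.1, 0, 0, 0, -1], [0, 0, 0, 0, 0, 0, -1]],
])

```text
time_s: 3.08
eef_pos: [563.2, 263.3, 86.6]
ee_rot: [0.0, 0.987, 0.158, 0.0]
contact_force: [0.4, -0.0, 0.7]
width: 0.005
grip_force: 0.0
```

>>> apply_moves([
  [[0, 0, 0.05, 0, 0, 0, -1], [0, 0, 0.05, 0, 0, 0, -1], [0, 0, 0.05, 0, 0, 0, -1], [0, 0, 0.05, 0, 0, 0, -1], [0, 0, 0, 0, 0, 0, -1]],
])

```text
time_s: 3.7
eef_pos: [562.8, 264.2, 77.6]
ee_rot: [-0.0, 0.987, 0.159, 0.0]
contact_force: [0.2, -0.0, -0.3]
width: 0.011
grip_force: 0.1
```

>>> apply_moves([
  [[0, 0, 0.05, 0, 0, 0, -1], [0, 0, 0.05, 0, 0, 0, -1], [0, 0, 0.05, 0, 0, 0, -1], [0, 0, 0.04, 0, 0, 0, -1], [0, 0, 0, 0, 0, 0, -1]],
])

```text
time_s: 4.32
eef_pos: [562.9, 264.2, 70.3]
ee_rot: [-0.0, 0.987, 0.159, 0.0]
contact_force: [-1.4, -0.5, 3.6]
width: 0.005
grip_force: 2.0
```

>>> apply_moves([
  [[0, 0, 0.03, 0, 0, 0, -1], [0, 0, 0.02, 0, 0, 0, -1], [0, 0, 0, 0, 0, 0, -1]],
])

```text
time_s: 4.7
eef_pos: [562.9, 264.2, 68.1]
ee_rot: [-0.0, 0.987, 0.159, 0.0]
contact_force: [-1.3, 0.0, 4.4]
width: 0.006
grip_force: 2.2
```

Force is about 5 N and the key is moving, with about 1 mm left. Stepping until it stops.

>>> apply_moves([
  [[0, 0, 0.02, 0, 0, 0, -1], [0, 0, 0, 0, 0, 0, -1]],
])

```text
time_s: 4.95
eef_pos: [562.9, 264.2, 67.3]
ee_rot: [-0.0, 0.987, 0.159, 0.0]
contact_force: [-1.4, -0.1, 5.5]
width: 0.008
grip_force: 2.5
```

>>> apply_moves([
  [[0, 0, 0.02, 0, 0, 0, -1], [0, 0, 0, 0, 0, 0, -1]],
])

```text
time_s: 5.2
eef_pos: [562.9, 264.2, 67.2]
ee_rot: [-0.0, 0.987, 0.159, 0.0]
contact_force: [-3.0, 0.4, 10.2]
width: 0.007
grip_force: 4.7
```

It hit the stop (10 N, no more motion). Lifting and going to the square key.

>>> apply_moves([
  [[0, 0, -0.3, 0, 0, 0, -1], [0, 0, -0.6, 0, 0, 0, -1], [0, 0, -0.8, 0, 0, 0, -1], [0, 0, -0.3, 0, 0, 0, -1], [-0.6, 0.6, 0, 0, 0, 0, -1]],
])

```text
time_s: 5.82
eef_pos: [548.8, 234.8, 147.2]
ee_rot: [-0.0, 0.987, 0.16, 0.002]
contact_force: [-0.5, -1.1, -0.4]
width: 0.004
grip_force: 0.0
```

>>> apply_moves([
  [[-1, 1, 0, 0, 0, 0, -1], [-1, 1, 0, 0, 0, 0, -1], [-0.83, 1, 0, 0, 0, 0, -1], [0, 0.08, 0, 0, 0, 0, -1], [0, 0, 0, 0, 0, 0, -1]],
])

```text
time_s: 6.45
eef_pos: [479.1, 81.3, 146.4]
ee_rot: [-0.0, 0.987, 0.158, 0.0]
contact_force: [0.0, 0.8, 0.7]
width: 0.004
grip_force: 0.0
```

```bash
python3 - <<'E'
from h import *
f=grab('wrist','w2');s=arm.get_state();print(s['eef_pos'],s['contact_force'])
K,R,t=[np.array(f[k],float) for k in('K','R','t')]
def proj(X):
    c=R@X+t;th=np.arctan2(np.hypot(c[0],c[1]),c[2]);d=c[:2]/np.hypot(c[0],c[1]);return K[0,0]*th*d+K[:2,2]
print('key',proj(np.array([478.9,81.5,67])))
E
```

```text
[479.16759882  81.80284215 146.32603679] [-0.57618675  0.20448643  0.53724943]
key [278.84211628 217.66022494]
```

View pics/w2.png

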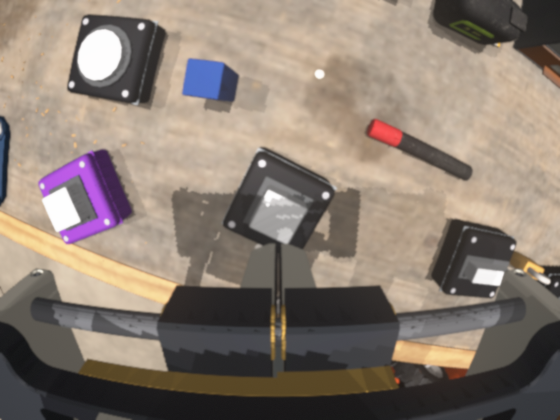

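The square key centres at about (278,217), as predicted, and the large key at (100,55) is down. Pressing.

>>> apply_moves([
  [[0, 0, 0.5, 0, 0, 0, -1], [0, 0, 0.7, 0, 0, 0, -1], [0, 0, 0.35, 0, 0, 0, -1], [0, 0, 0.05, 0, 0, 0, -1], [0, 0, 0.05, 0, 0, 0, -1]],
])

```text
time_s: 7.12
eef_pos: [479.3, 81.7, 80.9]
ee_rot: [0.0, 0.987, 0.159, 0.001]
contact_force: [-0.0, -0.1, 0.5]
width: 0.006
grip_force: 0.0
```

>>> apply_moves([
  [[0, 0, 0.05, 0, 0, 0, -1], [0, 0, 0.05, 0, 0, 0, -1], [0, 0, 0.05, 0, 0, 0, -1], [0, 0, 0.05, 0, 0, 0, -1], [0, 0, 0, 0, 0, 0, -1]],
])

```text
time_s: 7.75
eef_pos: [479.2, 81.3, 72.9]
ee_rot: [0.0, 0.987, 0.159, 0.001]
contact_force: [-0.5, 0.2, 3.2]
width: 0.006
grip_force: 1.8
```

>>> apply_moves([
  [[0, 0, 0.05, 0, 0, 0, -1], [0, 0, 0.05, 0, 0, 0, -1], [0, 0, 0.03, 0, 0, 0, -1], [0, 0, 0, 0, 0, 0, -1]],
])

```text
time_s: 8.25
eef_pos: [479.1, 81.3, 67.4]
ee_rot: [0.0, 0.987, 0.159, 0.0]
contact_force: [1.3, 1.6, 3.6]
width: 0.008
grip_force: 1.8
```

>>> apply_moves([
  [[0, 0, 0.02, 0, 0, 0, -1], [0, 0, 0, 0, 0, 0, -1]],
])

```text
time_s: 8.5
eef_pos: [479.2, 81.3, 67.2]
ee_rot: [0.0, 0.987, 0.159, 0.001]
contact_force: [-0.6, 0.5, 10.0]
width: 0.007
grip_force: 4.7
```

At the stop. Lifting and travelling to the small key.

>>> apply_moves([
  [[0, 0, -0.3, 0, 0, 0, -1], [0, 0, -0.6, 0, 0, 0, -1], [0, 0, -0.8, 0, 0, 0, -1], [0, 0, -0.3, 0, 0, 0, -1], [-0.2, 0.45, 0, 0, 0, 0, -1]],
])

```text
time_s: 9.12
eef_pos: [476.9, 62.2, 147.2]
ee_rot: [0.0, 0.987, 0.16, 0.001]
contact_force: [-0.2, -0.6, 0.1]
width: 0.01
grip_force: 0.0
```

>>> apply_moves([
  [[-0.35, 1, 0, 0, 0, 0, -1], [-0.35, 1, 0, 0, 0, 0, -1], [-0.35, 1, 0, 0, 0, 0, -1], [-0.35, 1, 0, 0, 0, 0, -1], [-0.35, 1, 0, 0, 0, 0, -1]],
])

```text
time_s: 9.75
eef_pos: [472.1, -151.2, 145.7]
ee_rot: [-0.001, 0.987, 0.159, -0.001]
contact_force: [0.8, -0.3, 0.7]
width: 0.006
grip_force: 0.0
```

>>> apply_moves([
  [[-0.35, 1, 0, 0, 0, 0, -1], [-0.35, 1, 0, 0, 0, 0, -1], [-0.35, 1, 0, 0, 0, 0, -1], [-0.35, 1, 0, 0, 0, 0, -1], [0, 0, 0, 0, 0, 0, -1]],
])

```text
time_s: 10.38
eef_pos: [469.1, -322.3, 145.4]
ee_rot: [-0.0, 0.988, 0.157, -0.0]
contact_force: [-0.5, 0.9, 0.3]
width: 0.006
grip_force: 0.0
```

```bash
python3 - <<'E'
from h import *
f=grab('wrist','w3');s=arm.get_state();print(s['eef_pos'],s['contact_force'])
K,R,t=[np.array(f[k],float) for k in('K','R','t')]
def proj(X):
    c=R@X+t;th=np.arctan2(np.hypot(c[0],c[1]),c[2]);d=c[:2]/np.hypot(c[0],c[1]);return K[0,0]*th*d+K[:2,2]
print('key',proj(np.array([470.3,-319.6,67])))
E
```

```text
[ 469.05198055 -320.28240223  145.30639656] [0.06916371 0.79294072 0.15432917]
key [276.38976809 215.44297383]
```

View pics/w3.png

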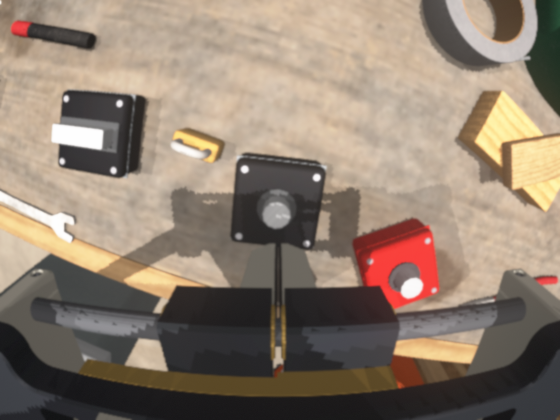

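The small key is near (277,207), and the prediction was (276,215). Measuring it more closely.

```bash
python3 - <<'E'
from h import *
f=grab('wrist');p=f['pixels'][145:260,220:340]
cv2.imwrite('pics/c3.png',cv2.resize(p,None,fx=5,fy=5,interpolation=cv2.INTER_CUBIC))
for uv in [(277,207),(277,211),(277,215)]: print(uv,cast(f,*uv,67.,True).round(1))
print(cast(f,276,207,46.,True),arm.get_state()['eef_pos'])
E
```

```text
(277, 207) [ 476.8 -315.9   67. ]
(277, 211) [ 473.7 -316.8   67. ]
(277, 215) [ 470.7 -317.8   67. ]
[ 470.09056861 -317.06336112   46.        ] [ 469.15255436 -319.10729093  145.41732851]
```

View pics/c3.png

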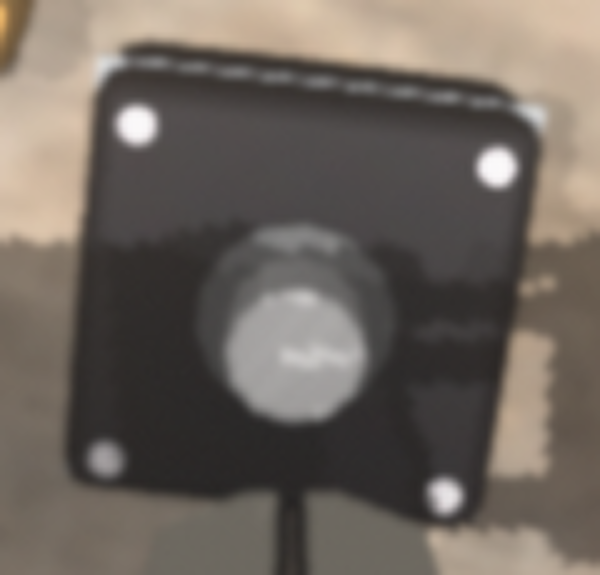

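The top face centres at about (279,216), which is within 2 mm of the target. Pressing.

>>> apply_moves([
  [[0.03, 0, 0.5, 0, 0, 0, -1], [0, 0, 0.7, 0, 0, 0, -1], [0, 0, 0.32, 0, 0, 0, -1], [0, 0, 0.05, 0, 0, 0, -1], [0, 0, 0.05, 0, 0, 0, -1]],
])

```text
time_s: 11.1
eef_pos: [471.6, -319.3, 82.4]
ee_rot: [0.0, 0.987, 0.159, 0.0]
contact_force: [-0.0, 0.4, 0.6]
width: 0.006
grip_force: 0.0
```

>>> apply_moves([
  [[0, 0, 0.05, 0, 0, 0, -1], [0, 0, 0.05, 0, 0, 0, -1], [0, 0, 0.05, 0, 0, 0, -1], [0, 0, 0.05, 0, 0, 0, -1], [0, 0, 0, 0, 0, 0, -1]],
])

```text
time_s: 11.72
eef_pos: [471.3, -319.5, 74.1]
ee_rot: [0.0, 0.987, 0.159, 0.0]
contact_force: [-0.1, 0.5, 4.2]
width: 0.006
grip_force: 1.9
```

>>> apply_moves([
  [[0, 0, 0.05, 0, 0, 0, -1], [0, 0, 0.05, 0, 0, 0, -1], [0, 0, 0.05, 0, 0, 0, -1], [0, 0, 0.02, 0, 0, 0, -1], [0, 0, 0, 0, 0, 0, -1]],
])

```text
time_s: 12.35
eef_pos: [471.3, -319.6, 67.3]
ee_rot: [0.0, 0.987, 0.159, 0.0]
contact_force: [-0.5, 0.3, 5.3]
width: 0.007
grip_force: 2.7
```

>>> apply_moves([
  [[0, 0, 0.02, 0, 0, 0, -1], [0, 0, 0, 0, 0, 0, -1]],
])

```text
time_s: 12.6
eef_pos: [471.3, -319.6, 67.2]
ee_rot: [0.001, 0.987, 0.159, 0.0]
contact_force: [-1.6, 1.5, 12.2]
width: 0.008
grip_force: 5.4
```

At the stop. Lifting and backing off for a check from the top camera.

>>> apply_moves([
  [[0, 0, -0.3, 0, 0, 0, -1], [0, 0, -0.6, 0, 0, 0, -1], [0, 0, -0.8, 0, 0, 0, -1], [0, 0, -0.8, 0, 0, 0, -1], [0, 0, -0.8, 0, 0, 0, -1]],
])

```text
time_s: 13.22
eef_pos: [470.8, -319.1, 199.1]
ee_rot: [-0.0, 0.987, 0.159, -0.0]
contact_force: [-0.4, -0.7, -0.3]
width: 0.008
grip_force: 0.0
```

>>> apply_moves([
  [[-1, 1, 0, 0, 0, 0, -1], [-1, 1, 0, 0, 0, 0, -1], [-1, 1, 0, 0, 0, 0, -1], [-0.8, 0.8, 0, 0, 0, 0, -1], [0, 0, 0, 0, 0, 0, -1]],
])

```text
time_s: 13.85
eef_pos: [372.1, -514.1, 197.4]
ee_rot: [-0.0, 0.988, 0.157, -0.0]
contact_force: [-0.1, 0.2, -0.9]
width: 0.002
grip_force: 0.0
```

```bash
python3 - <<'E'
from m import *
f=grab('top');measure(f)
cv2.imwrite('pics/end.png',cv2.resize(f['pixels'][185:305,90:460],(800,260),interpolation=cv2.INTER_CUBIC))
E
```

```text
large (np.float64(130.6), np.float64(214.2)) bbox 122 205 19 19 283 [560.4 260.3  67. ]
square (np.float64(205.2), np.float64(246.7)) bbox 196 238 20 19 266 [476.6  79.2  67. ]
bar (np.float64(297.2), np.float64(241.5)) bbox 284 236 27 14 191 [ 483.4 -140.6   67. ]
small (np.float64(371.2), np.float64(245.9)) bbox 366 241 11 11 92 [ 468.4 -317.    67. ]
```

View pics/end.png

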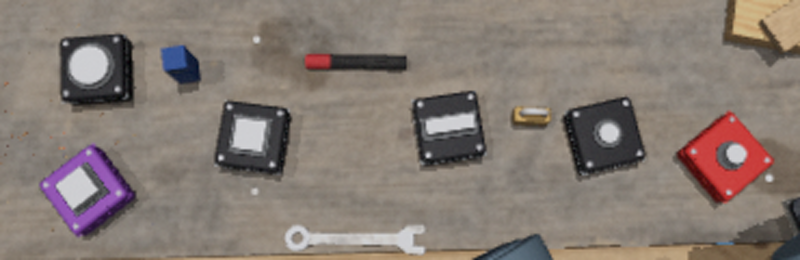

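The three keys are in, the bar key is still out, and no box has shifted.

```bash
python3 -c "
from h import *
print(order.finish_job())"
```

```text
the job is handed in; nothing more can be done
None
```

I pressed the large round, square and small round keys fully in, in that order. The bar key is still out, the boxes and other things show no shift in the final top view, and the job is handed in at about 14 s.

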